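# Fishing a lid out of the gap beside the bread bin

### The job

A steel container lid has slipped on edge into the narrow gap between the toaster and the bread bin. Take the lid lifter off its stand, catch the lid by its loop handle with the bent foot, lift it clear of the worktop and draw it out at the front of the gap hanging on the lifter, then set it down gently on the open worktop in front, lying flat with its handle up. Never touch the lid with the gripper, don't force anything, leave the espresso cup alone, and hang the lifter back on its stand.

Things in the scene. Friction and masses are not known exactly. Their poses are not given: they have to be found in the camera images.
- lid: Steel container lid, 110 (x) x 92 (y) mm, 12 thick, 0.25-0.45 kg, loose. Origin: middle of its underside; z points out of the face with the handle. It stands in the gap on a long edge, x along the gap, its handle leaning on the toaster, 0.1 rad off upright. A fixed wire loop handle crosses the middle of the face in the lid's y-z plane. Lying properly, its origin is at worktop height, z up.
- lid_loop (a point): Centre of the window of the lid's handle, 29 mm above the underside. Handle: 8 mm wire, two legs at lid y = -30 and +30 from the face (z 12) to a bar along y at z 50. Window free for a hook: 52 mm in y, 34 mm in z (12 to 46), passed through along the lid's x, so it is open to the front of the gap. In the gap one leg is above the other, both nearly level.
- lifter_grip (a point): Middle of the lid lifter's wooden T-handle, a flat-sided bar 110 mm long (y), 18 wide (x), 24 high (z). The lifter, 0.17 kg, loose, hangs by it on the stand, shank down. Axes: x is the way the foot points, z up along the shank.
- lifter_saddle (a point): Where a load hangs on the lifter's foot: 17 mm ahead (x) of the shank, 135 mm below the T-handle's middle, on the foot's centre line; axes as lifter_grip. The lifter's rod is 7 mm thick: straight shank down from the T-handle, then a foot 34 mm forward along x that ends in a tip turned up 13 mm.
- stand: Lifter stand, fixed. Origin on the worktop below the hanging place; x points to its back, z up. Base 12 mm high, x -30 to +82, 104 wide. Two posts at x +62; from them two 6 mm level prongs run forward at y -34 and +34, top side 163 up, to turned-up tips at x -20, ends 174 up. The T-handle lies across both prongs, middle 175 up, x 0 to 8, shank between them.
- bin_top (a point): Point on top of the roll-top bread bin (steel with black ends, fixed, 260 deep in x, 300 wide in y, 150 mm high): mid-width, 152 up, 75 mm behind its front; x away from the robot, z up. The bin's middle is at x +55 from here, its front at -75 (pull handle to -92), the end that bounds the gap at y +150. An open container stands on its far end, top 212 up.
- toaster_top (a point): Point on top of the long steel toaster (fixed, end-on beside the bin and parallel to it, 314 long in x, 150 wide in y, 150 mm high): mid-width, 152 up, 17 mm behind its front; axes as the bin's. Front at x -17 (lever to -35), back at +297; the side that bounds the gap at y -75. The gap is 64 to 68 mm wide, open at front and top.
- espresso_cup: Small striped espresso cup, 60 x 83 x 49 mm, loose, standing before the appliances on the other side of the gap from the stand. Origin: centre of its underside.

How it is judged:
On the way, in this order (a step that is already met when the one before it is completed fails the run):
1. the lid hangs on the lifter's foot by its handle, lifted clear of the worktop (x of lifter_saddle in the frame of lid between -0.025 and 0.025 m and y of lifter_saddle in the frame of lid between -0.034 and 0.034 m and z of lifter_saddle in the frame of lid between 0.01 and 0.05 m and contact force between lifter and lid above 0.8 N and height (world z) of lid above 0.051 m), for 0.2 s.
2. the lid, still hanging on the lifter, is drawn out in front of the gap (x of lifter_saddle in the frame of lid between -0.025 and 0.025 m and y of lifter_saddle in the frame of lid between -0.034 and 0.034 m and z of lifter_saddle in the frame of lid between 0.01 and 0.05 m and contact force between lifter and lid above 0.8 N and x of lid in the frame of bin_top below -0.135 m), for 0.1 s.
At the end, for the whole second after the job is handed in: The lid lies still on the worktop, flat to 0.12 rad, handle up, its middle at least 185 mm before the bread bin's centre; the lifter hangs still, its T-handle across both prongs of the stand, 168 to 182 mm up, within 20 mm sideways, between the tips and the posts (angle between lid's own z axis and vertical below 0.12 rad and height (world z) of lid below 0.006 m and x of lid in the frame of bin_top below -0.13 m and linear speed of each of lid, lifter below 0.02 m/s and x of lifter_grip in the frame of stand between -0.022 and 0.05 m and y of lifter_grip in the frame of stand between -0.02 and 0.02 m and z of lifter_grip in the frame of stand between 0.168 and 0.182 m and contact force between lifter and stand above 0.5 N); the robot touches nothing.
It fails at once if the gripper or arm touches the lid (contact force between any of the fingers, the arm and lid above 0.3 N).
It fails at once if the lid is dropped or flung (faster than 0.9 m/s) (linear speed of lid above 0.9 m/s).
It fails at once if the lifter forces the lid with more than 25 N (contact force between lifter and lid above 25 N).
It fails at once if the lifter is forced against the toaster, the bread bin or the stand with more than 40 N (contact force between lifter and toaster above 40 N or contact force between lifter and bread_bin above 40 N or contact force between lifter and stand above 40 N).
It fails at once if the espresso cup is moved by more than 20 mm or tipped (distance of espresso_cup from where it was at the start of the episode above 0.02 m or angle between espresso_cup's own z axis and vertical above 0.3 rad).
It also fails if it takes over 64 s, if anything falls off the work surface, if the arm or the gripper's body presses on something with over 40 N, if the wrist force passes 120 N, or if a joint passes its speed limit or range.

### The arm

A 6-joint arm with a two-finger parallel gripper is mounted at the origin on a cart in front of the work surface, level with it; the furniture and walls round the work are solid. World frame = base frame: x ahead of the robot, y to its left, z up, the work surface at z = 0. Lengths are in m, angles in rad, forces in N, time in s.
With the tool pointing down it reaches from about 0.35 to 0.925 m from the base axis. Payload 6.4 kg.
Tool frame: the origin (TCP) lies at the very end of the fingers, on their centre line; the grasp point (between the pads) lies 19 mm behind it; z points along the fingers, y is the line along which they close (so a half turn about z gives the same grasp; the last joint's range is limited). The gripper opens to 85 mm and grips with 20 to 120 N. Pads are 22 mm wide; open, the fingers measure 114 mm over their backs; the gripper's body (76 mm by 85 mm) begins 54 mm behind the grasp point. The pads swing forward as they close: fully open they stand 13 mm farther back than shut.
Start: joints at [-1.424, 0.245, 1.558, -0, 1.339, -0.174], TCP at [0.205, -0.617, 0.231] pointing down, gripper open.
Joint ranges: [-3.13, 3.13], [-1.02, 2.26], [0.13, 2.54], [-0.95, 4.09], [0.21, 2.88], [-2.74, 2.74]. Speed limits (rad/s): [2.57, 2.57, 3.14, 3.14, 3.14, 3.14].

### API

Orientations are given as [roll, pitch, yaw] about the fixed x, y, z axes, in that order (R = Rz(yaw) Ry(pitch) Rx(roll)).
In Python, from rig import ctrl gives the robot as it stands.
- The arm moves only by the tool carry_out, never from a script. Its argument "motion" is a list that holds one entry, the list of rows, each a list of 5 numbers: the opening, from 0 (shut) to 1 (fully open), then the shift along the tool's x, y, z in mm, then the turn about the tool's z in degrees. In form: [[[gripper, dx, dy, dz, roll], ...]]. A call has 1 to 5 rows; each row shifts and turns the commanded pose from where the row before left it, along the tool's axes as they then stand; what a row does not reach is not made up. A row lasts 1/10 s, in which the tool goes at most 50 mm and 8.59 degrees, less where a joint would pass 70% of its speed; a pose out of reach is approached as far as the arm can. A call is refused whole if a number of a shift passes 50 or a number of a turn 8.59, either way. A call with a gripper value outside its range is refused whole. The fingers move at their own pace and stop on an object; "newtons" is the grip in N (left out, the last holds). Time passes only in rows, so rows that do not move let the fingers close. It gives the time, the measured TCP pose, the force, the opening and the grip force at its end, in the units of the state.
- ctrl.state(): the state, without advancing time (a new reading comes with each control period).
- ctrl.camera(name): name is "scene" or "top"; returns the picture (420x560x3 uint8, blue, green, red); there is no depth.
- ctrl.camera_params(name): a dict with "intrinsics" (3x3 intrinsics, pixels), "k1" (the pictures are not rectified: a ray, as slopes to the right and down, at radius r is drawn at 1 + k1 r^2 times it, then the intrinsics apply), "R" (3x3) and "t" (3): a world point X has camera coordinates R X + t. Camera axes: x right, y down, z forward; pixel columns grow to the right and rows downward; lengths in m; the calibration is good to about 2 mm. A picture is of the moment at which its call begins. camera_params takes no time and is no camera call.
- ctrl.hand_in(): hands the job in; it is judged then, once.
The state is a dict: "time_s": time; "joints": joint angles; "qvel": joint speeds; "effort": joint torques, N m; "tool_pos": TCP position; "tool_rot": TCP orientation; "wrist_force": force on the tool from outside, world axes, zero at the start; "wrist_torque": the same for the moment, N m; "opening": finger opening in m; "gripper_force": force on a finger pad.
Only numpy, scipy, OpenCV 4.12 (cv2) and the standard library are available. Lean on these libraries where they do the work, as an engineer would, in place of code of your own. Each camera call takes 0.05 s, during which the arm holds its last target. There are 200 camera calls.

## Working session

There is one attempt and no reset: what is moved stays moved. The work goes in short steps, Python scripts to look and compute and a tool call to move; the robot and the scene stay as the last step left them, time stands still between calls to the robot, and variables do not carry over. Pictures are saved under pics/ and viewed, at most 12 in all, crops included, and the job is handed in when it is done.

Besides the shell and the picture viewer there is one more tool, called after "Request:" by a JSON object that holds its "name" and its "arguments", one argument or row to a line. carry_out: Moves the arm, as the interface text tells. Its arguments: {"type":"object","properties":{"motion":{"type":"array","items":{"type":"array","items":{"type":"array","items":{"type":"number"}}}},"newtons":{"type":"number"}},"required":["motion"]}

```bash
mkdir -p pics
cat > h.py <<'E'
import numpy as np, cv2
from rig import ctrl
def P(n):
    p=ctrl.camera_params(n); return np.array(p["intrinsics"]),p["k1"],np.array(p["R"]),np.array(p["t"])
def ray(n,u,v):
    K,k,R,t=P(n); d=np.linalg.inv(K)@[u,v,1.]; x=d[:2].copy()
    for _ in range(30): x=d[:2]/(1+k*(x@x))
    return -R.T@t, R.T@np.array([x[0],x[1],1.])
def at_z(n,u,v,z):
    c,d=ray(n,u,v); return c+d*(z-c[2])/d[2]
def proj(n,X):
    K,k,R,t=P(n); X=np.atleast_2d(X); c=X@R.T+t; s=c[:,:2]/c[:,2:]; s=s*(1+k*(s**2).sum(1,keepdims=True))
    return s@K[:2,:2].T+K[:2,2]
def tri(obs):
    A=np.zeros((3,3));b=np.zeros(3)
    for n,u,v in obs:
        c,d=ray(n,u,v); d/=np.linalg.norm(d); M=np.eye(3)-np.outer(d,d); A+=M;b+=M@c
    return np.linalg.solve(A,b)
E
python3 - <<'E'
from h import *
s=ctrl.state(); print(s)
for n in("scene","top"):
    cv2.imwrite(f"pics/{n}0.png",ctrl.camera(n)); K,k,R,t=P(n); print(n,K,k,-R.T@t,R)
E
```

```text
{'time_s': 0.0, 'joints': array([-1.42408877e+00,  2.45795570e-01,  1.55902975e+00,  1.73976792e-05,
        1.33868727e+00, -1.74141796e-01]), 'qvel': array([-0.00023771,  0.00081398, -0.00017203, -0.00065845, -0.00133904,
       -0.00142534]), 'effort': array([ 2.81772218e-04, -4.29512036e+01, -3.26125717e+01, -1.53651567e-04,
        5.37044602e-03, -8.36745926e-06]), 'tool_pos': array([ 0.20489316, -0.61627239,  0.2301837 ]), 'tool_rot': array([-3.13970469e+00, -3.49320371e-04,  3.20845007e-01]), 'wrist_force': array([0.11258789, 0.40679688, 0.04150968]), 'wrist_torque': array([ 0.01991077, -0.0580742 , -0.01520698]), 'gripper_force': 0.0, 'opening': 0.08566299961412494}
scene [[527.53455796   0.         282.5691971 ]
 [  0.         527.53455796 207.36980347]
 [  0.           0.           1.        ]] -0.16045993163113564 [-0.20667518  0.36142478  0.80358796] [[-0.57520639 -0.81772089  0.02168319]
 [-0.50103788  0.33124255 -0.79952449]
 [ 0.64660549 -0.47075569 -0.60024197]]
top [[452.07863548   0.         274.59298372]
 [  0.         452.07863548 207.18621314]
 [  0.           0.           1.        ]] -0.018079175262417688 [ 0.31843171 -0.18162345  1.13859937] [[ 0.0596401  -0.99821902 -0.00135988]
 [-0.97484161 -0.05795017 -0.21523384]
 [ 0.21477171  0.01416223 -0.97656159]]
```

```bash
ls; python3 -c "
import cv2
for n in('scene','top'):
    cv2.imwrite(f'pics/{n}0b.png',cv2.resize(cv2.imread(f'pics/{n}0.png'),(800,600),interpolation=cv2.INTER_CUBIC))"
```

```text
h.py
pics
```

View pics/scene0b.png

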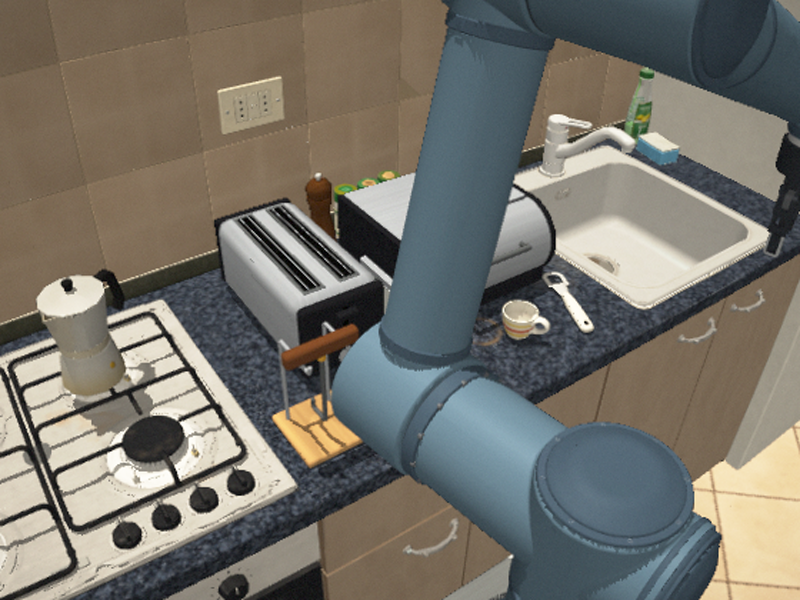

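View pics/top0b.png

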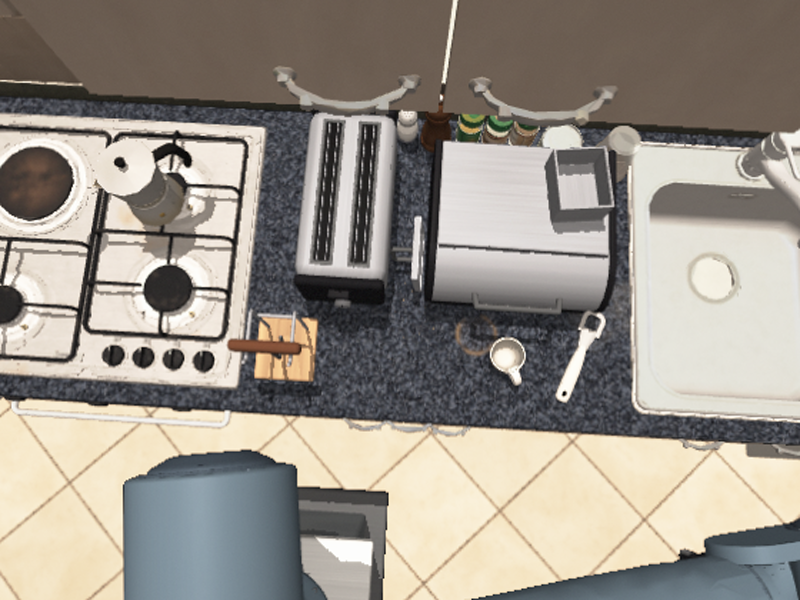

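The scene view shows the toaster, the stand with the T-handle at about (285–355, 345), and the arm hiding the gap. The top view shows the lid on edge at (418,255) with its handle leaning left at (404,253), the T-handle at (230–300,347), the cup at (508,355) and the stand base at x 256–318, y 318–382. All of these are in 800x600 pixels.

Run:
```python
from h import *
s=560/800; np.set_printoptions(precision=4,suppress=True)
def q(name,u,v,z): print(name,at_z("top",u*s,v*s,z))
q("T left",229,345,.175);q("T right",301,349,.175)
q("lid top back",418,219,.09);q("lid top front",415,291,.09);q("leg",404,249,.074);q("leg left end",394,249,.074)
q("bin TL",437,143,.14);q("bin FL",428,301,.05);q("bin FR",606,311,.05);q("bin handle",517,308,.08)
q("toaster FR",384,301,.0);q("toaster FR",384,301,.13);q("toaster L",300,298,.13);q("tBR",396,118,.15)
q("toaster R side",389,270,.15)
for n,p in dict(bl=(258,381),br=(314,382),tr=(319,319),tl=(262,317)).items(): q("stand "+n,*p,.012)
q("cup",508,355,.04);q("edge",400,428,0)
print(tri([("top",229*s,345*s),("scene",285*s,357*s)]),tri([("top",301*s,349*s),("scene",357*s,332*s)]))
a=cv2.imread("pics/top0.png")[145:275,150:310]; cv2.imwrite("pics/c1.png",cv2.resize(a,None,fx=5,fy=4.5,interpolation=cv2.INTER_CUBIC)[:600])
```

```text
T left [0.4404 0.0732 0.175 ]
T right [ 0.4408 -0.0357  0.175 ]
lid top back [ 0.686  -0.2022  0.09  ]
lid top front [ 0.5598 -0.2037  0.09  ]
leg [ 0.6361 -0.1813  0.074 ]
leg left end [ 0.6351 -0.1642  0.074 ]
bin TL [ 0.804  -0.2262  0.14  ]
bin FL [ 0.5527 -0.2278  0.05  ]
bin FR [ 0.5533 -0.5343  0.05  ]
bin handle [ 0.5431 -0.3757  0.08  ]
toaster FR [ 0.5587 -0.1508  0.    ]
toaster FR [ 0.5313 -0.1543  0.13  ]
toaster L [ 0.5282 -0.0199  0.13  ]
tBR [ 0.8403 -0.1553  0.15  ]
toaster R side [ 0.5775 -0.1596  0.15  ]
stand bl [0.4013 0.0587 0.012 ]
stand br [ 0.4054 -0.0387  0.012 ]
stand tr [ 0.5168 -0.0381  0.012 ]
stand tl [0.5143 0.0633 0.012 ]
cup [ 0.4687 -0.3692  0.04  ]
edge [ 0.3363 -0.1924  0.    ]
[0.439  0.0704 0.1846] [ 0.4407 -0.0358  0.175 ]
```

View pics/c1.png

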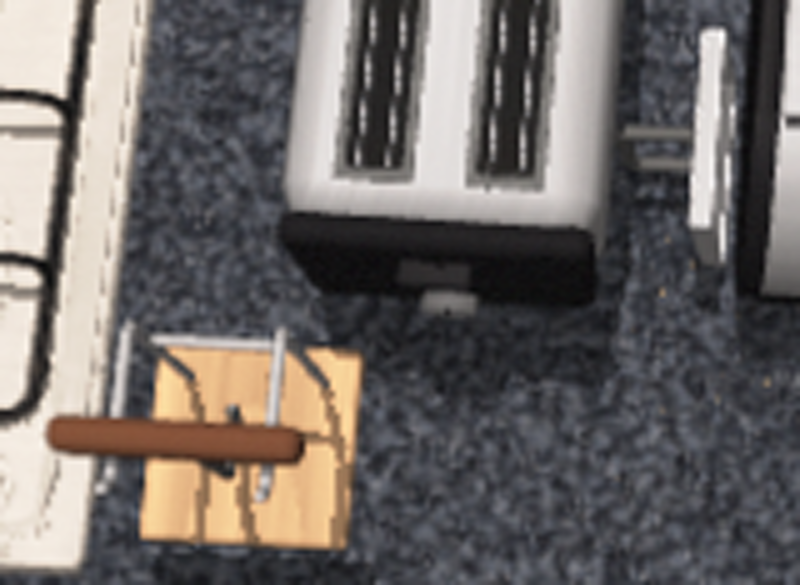

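```bash
cat >> h.py <<'E'
from scipy.spatial.transform import Rotation as Ro
def plan(target,yaw,n):
    s=ctrl.state(); p=np.array(s["tool_pos"]); R=Ro.from_euler("xyz",s["tool_rot"])
    dy=(yaw-s["tool_rot"][2]+np.pi)%(2*np.pi)-np.pi; st=(np.array(target)-p)/n; rows=[]
    for i in range(n):
        rows.append(np.round([*R.inv().apply(st)*1000,-np.degrees(dy)/n],1).tolist()); R=R*Ro.from_rotvec([0,0,-dy/n])
    print(rows)
E
python3 - <<'E'
from h import *
np.set_printoptions(precision=1,suppress=True)
pts=[[.4406,.0188,.16],[.4406,.0188,.04],[.4746,.0188,.04],[.4746,.0188,.053],[.4066,.0188,.04],[.4066,.0188,.053]]
q=proj("top",pts); print((q-[150,145])*[5,4.5])
plan([.44,.019,.24],np.pi/2,15)
E
```

```text
[[183.9 444.8]
 [230.9 474.9]
 [237.5 412.9]
 [233.  409.3]
 [224.1 537.7]
 [219.4 535.5]]
[[28.2, -35.3, -0.6, -4.8], [31.1, -32.8, -0.6, -4.8], [33.7, -30.1, -0.6, -4.8], [36.1, -27.2, -0.6, -4.8], [38.2, -24.1, -0.6, -4.8], [40.1, -20.8, -0.6, -4.8], [41.7, -17.4, -0.6, -4.8], [43.0, -13.9, -0.6, -4.8], [44.0, -10.2, -0.6, -4.8], [44.7, -6.6, -0.6, -4.8], [45.1, -2.8, -0.6, -4.8], [45.2, 1.0, -0.6, -4.8], [44.9, 4.7, -0.6, -4.8], [44.4, 8.4, -0.6, -4.8], [43.5, 12.1, -0.6, -4.8]]
```

The foot points to +x: the tip is drawn at (235,412), where it is predicted.

Request:
{"name": "carry_out", "arguments": {
  "motion": [
    [[1,28,-35,-1,-4.8],[1,31,-33,-1,-4.8],[1,34,-30,-1,-4.8],[1,36,-27,-1,-4.8],[1,38,-24,-1,-4.8]]
  ],
  "newtons": 60
}}

```text
time_s: 0.6
tool_pos: [0.2833, -0.4034, 0.2357]
tool_rot: [-3.141, -0.0, 0.743]
wrist_force: [0.6, -0.3, 1.2]
opening: 0.0854
gripper_force: 0.0
```

Request:
{"name": "carry_out", "arguments": {
  "motion": [
    [[1,40,-21,-1,-4.8],[1,42,-17,-1,-4.8],[1,43,-14,-1,-4.8],[1,44,-10,-1,-4.8],[1,45,-7,-1,-4.8]]
  ]
}}

```text
time_s: 1.1
tool_pos: [0.3611, -0.1911, 0.2411]
tool_rot: [3.142, -0.0, 1.161]
wrist_force: [1.3, -0.3, 0.2]
opening: 0.0851
gripper_force: 0.0
```

Request:
{"name": "carry_out", "arguments": {
  "motion": [
    [[1,45,-3,-1,-4.8],[1,45,1,-1,-4.8],[1,45,5,-1,-4.8],[1,44,8,-1,-4.8],[1,43,12,-1,-4.8]]
  ]
}}

```text
time_s: 1.6
tool_pos: [0.4378, 0.0203, 0.2462]
tool_rot: [3.141, 0.0, 1.581]
wrist_force: [0.3, -0.2, 0.4]
opening: 0.0852
gripper_force: 0.0
```

Request:
{"name": "carry_out", "arguments": {
  "motion": [
    [[1,0,0,0,0],[1,0,0,0,0]]
  ]
}}

```text
time_s: 1.8
tool_pos: [0.4375, 0.0191, 0.2459]
tool_rot: [-3.141, 0.0, 1.58]
wrist_force: [1.1, -0.3, -0.2]
opening: 0.0851
gripper_force: 0.0
```

Run:
```python
from h import *
s=ctrl.state(); print(s["tool_pos"],s["tool_rot"],s["opening"]); plan([.4405,.0188,.163],np.pi/2,2)
a=ctrl.camera("scene"); cv2.imwrite("pics/s1.png",cv2.resize(a[80:360,120:493],(800,600)))
a=ctrl.camera("top"); cv2.imwrite("pics/t1.png",a)
```

```text
[0.43747221 0.0191247  0.24586789] [-3.14055158e+00  1.94783109e-04  1.57956382e+00] 0.08513370579432439
[[-0.2, 1.6, 41.4, 0.3], [-0.2, 1.6, 41.4, 0.3]]
```

View pics/s1.png

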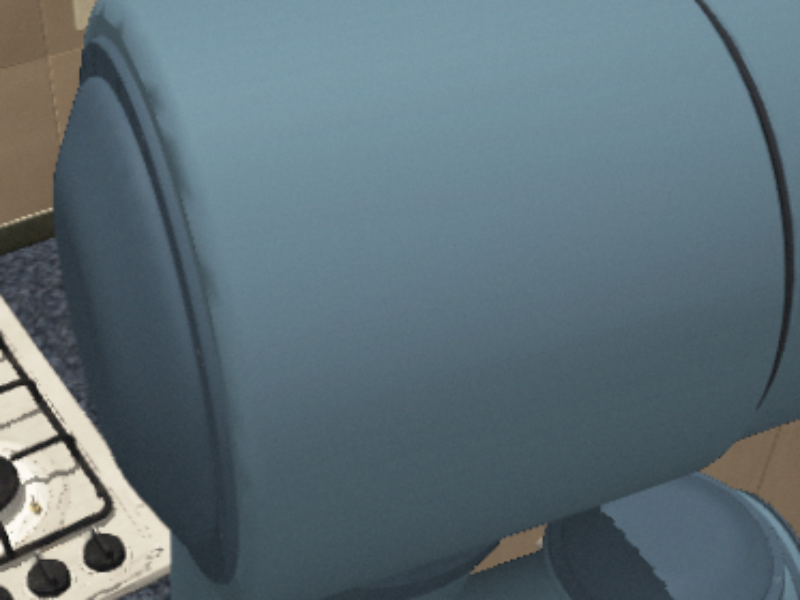

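The arm hides the stand in this view, so I rely on the first measurement, which agreed with the stated sizes.

Request:
{"name": "carry_out", "arguments": {
  "motion": [
    [[0.6,0,3,20,0.5],[0.6,0,0,25,0],[0.6,0,0,25,0],[0.6,0,0,17,0],[0.6,0,0,0,0]]
  ]
}}

```text
time_s: 2.4
tool_pos: [0.4385, 0.0173, 0.1566]
tool_rot: [-3.136, -0.001, 1.565]
wrist_force: [-0.2, 0.5, 0.1]
opening: 0.0512
gripper_force: 0.0
```

Request:
{"name": "carry_out", "arguments": {
  "motion": [
    [[0.1,0,0,0,0],[0,0,0,0,0],[0,0,0,0,0],[0,0,0,0,0],[0,0,0,0,0]]
  ]
}}

```text
time_s: 2.9
tool_pos: [0.4418, 0.0177, 0.1609]
tool_rot: [3.139, 0.002, 1.569]
wrist_force: [-1.2, -3.0, 6.1]
opening: 0.0168
gripper_force: 59.6
```

Request:
{"name": "carry_out", "arguments": {
  "motion": [
    [[0,0,0,-10,0],[0,0,0,-10,0],[0,0,0,-15,0],[0,0,0,0,0],[0,0,0,0,0]]
  ],
  "newtons": 90
}}

```text
time_s: 3.4
tool_pos: [0.4407, 0.0185, 0.1944]
tool_rot: [3.141, -0.0, 1.569]
wrist_force: [-0.2, -0.6, -1.0]
opening: 0.0164
gripper_force: 87.9
```

Request:
{"name": "carry_out", "arguments": {
  "motion": [
    [[0,0,-15,0,0],[0,0,-20,0,0],[0,0,-20,0,0],[0,0,0,0,0],[0,0,0,0,0]]
  ]
}}

```text
time_s: 3.9
tool_pos: [0.3857, 0.0186, 0.1939]
tool_rot: [-3.142, -0.0, 1.569]
wrist_force: [-0.0, -0.3, -1.7]
opening: 0.0165
gripper_force: 88.3
```

Request:
{"name": "carry_out", "arguments": {
  "motion": [
    [[0,-25,0,0,0],[0,-40,0,0,0],[0,-45,0,0,0],[0,-45,0,0,0],[0,-45,0,0,0]]
  ]
}}

```text
time_s: 4.4
tool_pos: [0.3857, -0.1837, 0.1942]
tool_rot: [3.141, 0.0, 1.569]
wrist_force: [0.9, 0.7, -1.3]
opening: 0.0167
gripper_force: 88.3
```

Request:
{"name": "carry_out", "arguments": {
  "motion": [
    [[0,0,0,0,0],[0,0,0,0,0],[0,0,0,0,0]]
  ]
}}

```text
time_s: 4.7
tool_pos: [0.3855, -0.1809, 0.1938]
tool_rot: [-3.141, -0.001, 1.569]
wrist_force: [-0.2, -0.0, -1.6]
opening: 0.0165
gripper_force: 88.3
```

Run:
```python
from h import *
s=ctrl.state(); print(s["tool_pos"],s["tool_rot"],s["opening"],s["wrist_force"])
a=ctrl.camera("top"); cv2.imwrite("pics/t2.png",cv2.resize(a[120:330,150:430],(800,600),interpolation=cv2.INTER_CUBIC))
a=ctrl.camera("scene"); cv2.imwrite("pics/s2.png",cv2.resize(a,(800,600)))
```

```text
[ 0.38547657 -0.18089502  0.19381163] [-3.14087756e+00 -9.84597934e-04  1.56943574e+00] 0.016497668795710983 [-1.75042129e-01 -9.71908917e-04 -1.60317075e+00]
```

View pics/t2.png

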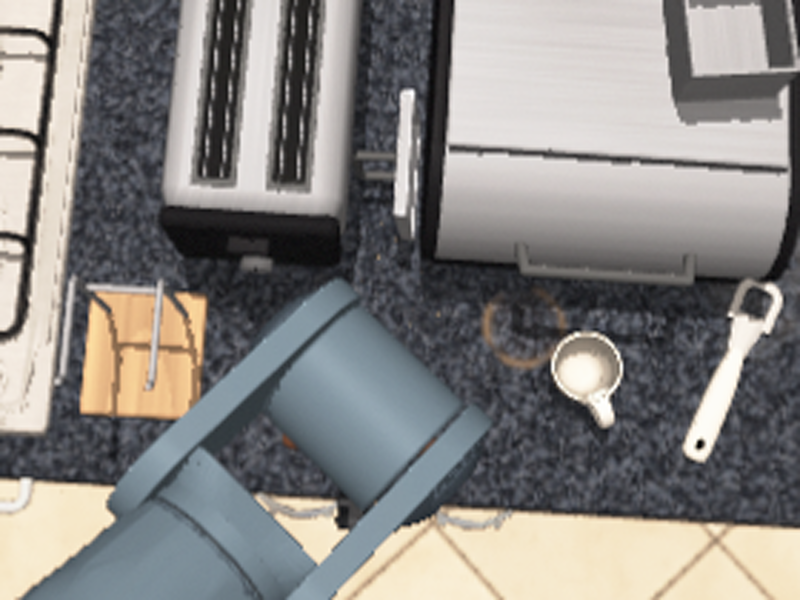

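View pics/s2.png

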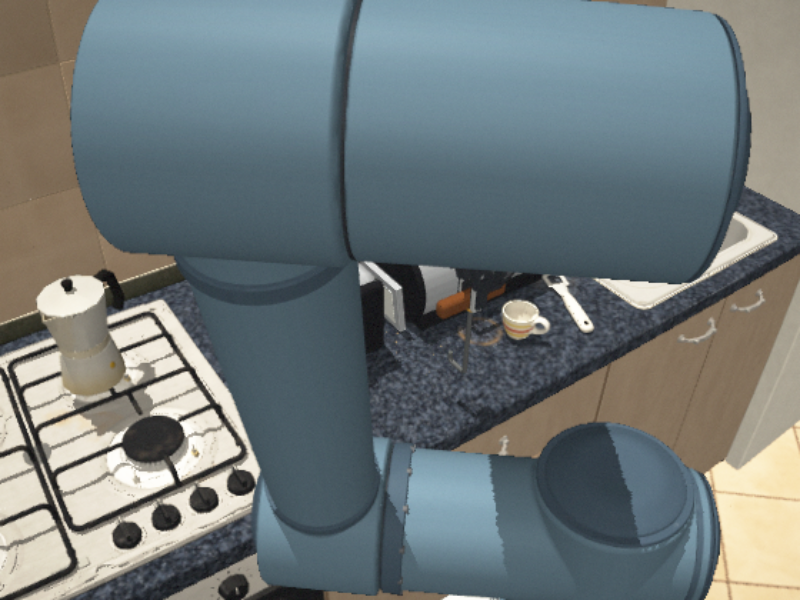

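The top view shows the stand empty and the lid undisturbed at (405,165). The scene view shows the lifter hanging upright, T-handle at (438–505,300) and shank down to (463,378). I'll check it with an overlay.

Run:
```python
from h import *
a=cv2.resize(ctrl.camera("scene")[170:280,230:380],(800,587),interpolation=cv2.INTER_CUBIC); f=800/150
T=ctrl.state()["tool_pos"]+[0,0,.0145]
def L(pts,col):
    q=((proj("scene",pts)-[230,170])*f).astype(int)
    cv2.polylines(a,[q.reshape(-1,1,2)],False,col,1)
L(T+np.array([[0,.055,0],[0,-.055,0]]),(0,255,0))
L(T+np.array([[0,0,0],[0,0,-.135],[.034,0,-.135],[.034,0,-.122]]),(0,255,255))
# lid model
O=np.array([.636,-.214,.047]); ey=np.array([0,.0998,.995]); ez=np.array([0,.995,-.0998]); ex=np.array([-1,0,0])
g=lambda x,y,z:O+ex*x+ey*y+ez*z
L(np.array([g(.055,-.046,.012),g(.055,.046,.012),g(-.055,.046,.012),g(-.055,-.046,.012),g(.055,-.046,.012)]),(0,0,255))
L(np.array([g(0,-.03,.012),g(0,-.03,.05),g(0,.03,.05),g(0,.03,.012)]),(255,0,255))
cv2.imwrite("pics/o.png",a)
```

```text
(no output)
```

View pics/o.png

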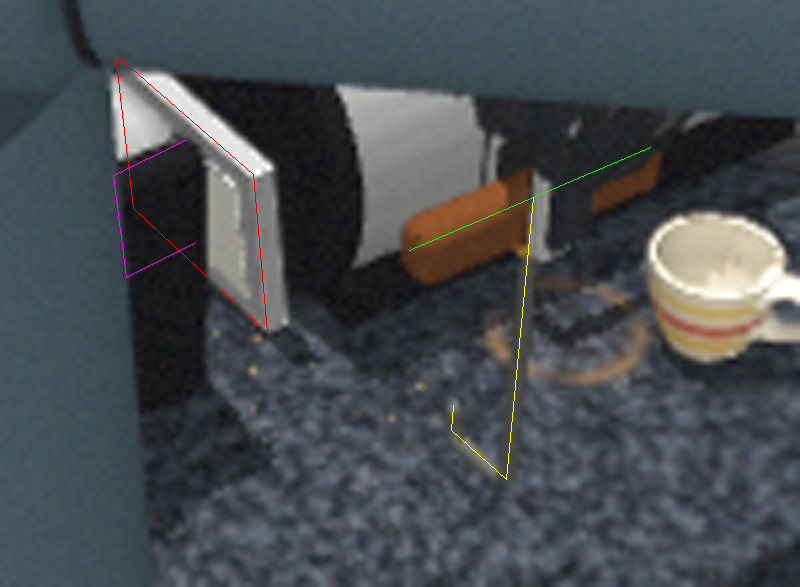

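The overlay agrees with both the lifter and the lid to about 2 mm. Next I insert the foot along the gap.

Request:
{"name": "carry_out", "arguments": {
  "motion": [
    [[0,-3,0,15,0],[0,-2,10,15,0],[0,0,35,0,0],[0,0,40,0,0],[0,0,40,0,0]]
  ]
}}

```text
time_s: 5.35
tool_pos: [0.5119, -0.1857, 0.1642]
tool_rot: [3.141, 0.0, 1.57]
wrist_force: [0.3, -1.0, -0.0]
opening: 0.0164
gripper_force: 88.4
```

Request:
{"name": "carry_out", "arguments": {
  "motion": [
    [[0,0,15,0,0],[0,0,5,0,0],[0,0,0,0,0]]
  ]
}}

```text
time_s: 5.65
tool_pos: [0.5304, -0.186, 0.1641]
tool_rot: [-3.141, -0.0, 1.57]
wrist_force: [-0.3, -0.1, -2.2]
opening: 0.016
gripper_force: 88.5
```

Request:
{"name": "carry_out", "arguments": {
  "motion": [
    [[0,0,10,0,0],[0,0,10,0,0],[0,0,10,0,0],[0,0,10,0,0],[0,0,5,0,0]]
  ]
}}

```text
time_s: 6.15
tool_pos: [0.5763, -0.187, 0.1644]
tool_rot: [3.141, 0.0, 1.569]
wrist_force: [-0.4, -0.0, -1.7]
opening: 0.0163
gripper_force: 88.7
```

Request:
{"name": "carry_out", "arguments": {
  "motion": [
    [[0,0,10,0,0],[0,0,10,0,0],[0,0,10,0,0],[0,0,10,0,0],[0,0,3,0,0]]
  ]
}}

```text
time_s: 6.65
tool_pos: [0.6194, -0.187, 0.1643]
tool_rot: [3.141, 0.0, 1.569]
wrist_force: [0.2, -0.5, -1.4]
opening: 0.0164
gripper_force: 88.7
```

Request:
{"name": "carry_out", "arguments": {
  "motion": [
    [[0,0,0,0,0],[0,0,0,0,0]]
  ]
}}

```text
time_s: 6.85
tool_pos: [0.6181, -0.1869, 0.1641]
tool_rot: [-3.141, -0.0, 1.569]
wrist_force: [0.5, 0.2, -1.3]
opening: 0.0166
gripper_force: 88.7
```

Run:
```python
from h import *
s=ctrl.state(); print(s["tool_pos"],s["tool_rot"],s["wrist_force"],s["wrist_torque"])
a=ctrl.camera("scene");b=ctrl.camera("top")
cv2.imwrite("pics/m1.png",np.vstack([cv2.resize(a[100:310,:],(800,300)),cv2.resize(b[100:310],(800,300))]))
```

```text
[ 0.61811843 -0.18693749  0.16412924] [-3.14110227e+00 -1.66950044e-04  1.56871490e+00] [ 0.49228805  0.16214076 -1.33189382] [ 0.00028681 -0.04493904 -0.00189855]
```

View pics/m1.png

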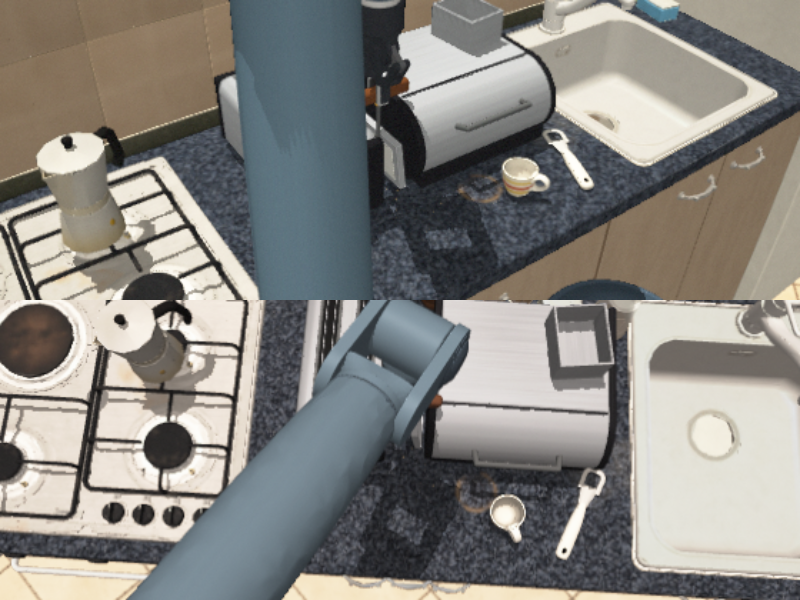

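The picture shows the lid unmoved at about (395,155), with the lifter's shank running down beside it and no contact force. Now I lift slowly and watch the wrist force.

Request:
{"name": "carry_out", "arguments": {
  "motion": [
    [[0,0,0,-8,0],[0,0,0,-8,0],[0,0,0,-4,0],[0,0,0,-2,0],[0,0,0,-2,0]]
  ]
}}

```text
time_s: 7.45
tool_pos: [0.6183, -0.1871, 0.1885]
tool_rot: [3.141, 0.0, 1.569]
wrist_force: [0.1, -0.9, -4.4]
opening: 0.0168
gripper_force: 88.4
```

Request:
{"name": "carry_out", "arguments": {
  "motion": [
    [[0,0,0,-2,0],[0,0,0,-2,0],[0,0,0,-2,0],[0,0,0,-2,0],[0,0,0,0,0]]
  ]
}}

```text
time_s: 7.95
tool_pos: [0.6184, -0.187, 0.1965]
tool_rot: [3.141, 0.0, 1.569]
wrist_force: [-0.3, -0.9, -4.3]
opening: 0.016
gripper_force: 88.2
```

Request:
{"name": "carry_out", "arguments": {
  "motion": [
    [[0,0,0,-2,0],[0,0,0,-2,0],[0,0,0,-2,0],[0,0,0,-2,0],[0,0,0,0,0]]
  ]
}}

```text
time_s: 8.45
tool_pos: [0.6186, -0.1871, 0.2049]
tool_rot: [3.141, 0.0, 1.569]
wrist_force: [-0.2, -1.7, -4.8]
opening: 0.0166
gripper_force: 88.3
```

The lid hangs with about 3 N of load. I raise it a little more and draw it out slowly.

Request:
{"name": "carry_out", "arguments": {
  "motion": [
    [[0,0,0,-4,0],[0,0,0,-4,0],[0,0,0,-4,0],[0,0,0,0,0],[0,0,0,0,0]]
  ]
}}

```text
time_s: 8.95
tool_pos: [0.6186, -0.1872, 0.217]
tool_rot: [3.14, 0.001, 1.569]
wrist_force: [0.1, -0.8, -4.0]
opening: 0.0165
gripper_force: 88.3
```

Request:
{"name": "carry_out", "arguments": {
  "motion": [
    [[0,0,-3,0,0],[0,0,-4,0,0],[0,0,-5,0,0],[0,0,-5,0,0],[0,0,-5,0,0]]
  ]
}}

```text
time_s: 9.45
tool_pos: [0.5957, -0.1868, 0.2161]
tool_rot: [-3.141, -0.001, 1.569]
wrist_force: [0.1, -0.3, -5.5]
opening: 0.0163
gripper_force: 88.3
```

Request:
{"name": "carry_out", "arguments": {
  "motion": [
    [[0,0,-6,0,0],[0,0,-6,0,0],[0,0,-6,0,0],[0,0,-6,0,0],[0,0,-6,0,0]]
  ]
}}

```text
time_s: 9.95
tool_pos: [0.5658, -0.1869, 0.2164]
tool_rot: [3.141, -0.0, 1.569]
wrist_force: [1.3, -0.7, -4.2]
opening: 0.0167
gripper_force: 88.2
```

Request:
{"name": "carry_out", "arguments": {
  "motion": [
    [[0,0,-6,0,0],[0,0,-6,0,0],[0,0,-6,0,0],[0,0,-6,0,0],[0,0,-6,0,0]]
  ]
}}

```text
time_s: 10.45
tool_pos: [0.5358, -0.1868, 0.2163]
tool_rot: [-3.142, -0.0, 1.569]
wrist_force: [0.6, 0.2, -4.3]
opening: 0.0165
gripper_force: 88.2
```

Request:
{"name": "carry_out", "arguments": {
  "motion": [
    [[0,0,-6,0,0],[0,0,-6,0,0],[0,0,-6,0,0],[0,0,-6,0,0],[0,0,-6,0,0]]
  ]
}}

```text
time_s: 10.95
tool_pos: [0.5057, -0.1867, 0.2162]
tool_rot: [-3.141, -0.0, 1.569]
wrist_force: [0.3, -0.1, -4.8]
opening: 0.0165
gripper_force: 88.3
```

Request:
{"name": "carry_out", "arguments": {
  "motion": [
    [[0,0,-6,0,0],[0,0,-6,0,0],[0,0,-6,0,0],[0,0,-6,0,0],[0,0,-6,0,0]]
  ]
}}

```text
time_s: 11.45
tool_pos: [0.4758, -0.1867, 0.2163]
tool_rot: [3.141, -0.0, 1.569]
wrist_force: [-0.1, 0.3, -4.3]
opening: 0.0164
gripper_force: 88.3
```

Request:
{"name": "carry_out", "arguments": {
  "motion": [
    [[0,0,-6,0,0],[0,0,-6,0,0],[0,0,-6,0,0],[0,0,-6,0,0],[0,0,-6,0,0]]
  ]
}}

```text
time_s: 11.95
tool_pos: [0.4458, -0.1866, 0.2163]
tool_rot: [3.141, -0.0, 1.569]
wrist_force: [0.0, -0.2, -3.8]
opening: 0.0164
gripper_force: 88.3
```

Request:
{"name": "carry_out", "arguments": {
  "motion": [
    [[0,0,-6,0,0],[0,0,-4,0,0],[0,0,-2,0,0],[0,0,0,0,0],[0,0,0,0,0]]
  ]
}}

```text
time_s: 12.45
tool_pos: [0.4344, -0.1866, 0.2164]
tool_rot: [3.141, 0.0, 1.569]
wrist_force: [-0.0, -0.2, -4.8]
opening: 0.017
gripper_force: 88.3
```

Run:
```python
from h import *
s=ctrl.state(); print(s["tool_pos"],s["tool_rot"],s["wrist_force"],s["wrist_torque"])
a=ctrl.camera("scene");b=ctrl.camera("top")
cv2.imwrite("pics/m2.png",np.hstack([cv2.resize(a[180:330,240:390],(400,400)),cv2.resize(b[180:330,180:330],(400,400))]))
```

```text
[ 0.43442703 -0.18664124  0.21637179] [3.14128528e+00 2.58255589e-05 1.56870473e+00] [-0.03854494 -0.16587187 -4.82956039] [0.01463914 0.03433474 0.08061042]
```

View pics/m2.png

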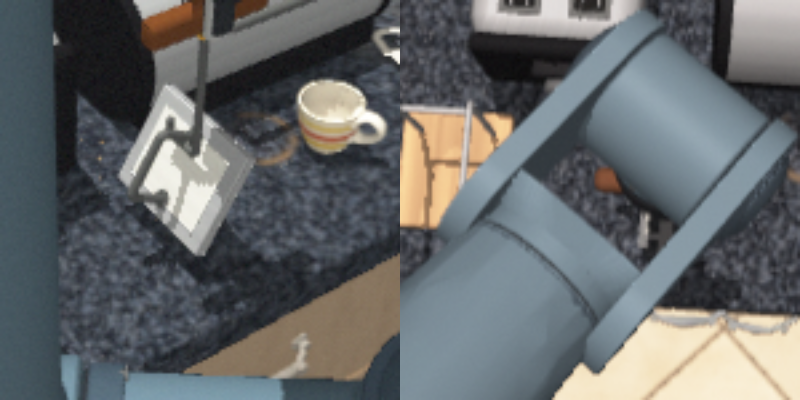

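The left half shows the lid hanging on its upper leg at (190,148), tilted and clear of everything. I lower it slowly, drifting towards -y as it lies down.

Request:
{"name": "carry_out", "arguments": {
  "motion": [
    [[0,0,0,4,0],[0,0,0,5,0],[0,0,0,5,0],[0,0,0,4,0],[0,0,0,2,0]]
  ]
}}

```text
time_s: 13.05
tool_pos: [0.434, -0.1864, 0.1954]
tool_rot: [-3.141, -0.001, 1.569]
wrist_force: [0.3, 0.4, -4.5]
opening: 0.0163
gripper_force: 88.3
```

Request:
{"name": "carry_out", "arguments": {
  "motion": [
    [[0,0,0,2,0],[0,-1,0,2,0],[0,-1,0,2,0],[0,-1,0,2,0],[0,0,0,0,0]]
  ]
}}

```text
time_s: 13.55
tool_pos: [0.4345, -0.1901, 0.1885]
tool_rot: [3.141, 0.001, 1.568]
wrist_force: [0.7, -1.4, -2.3]
opening: 0.0164
gripper_force: 89.0
```

Request:
{"name": "carry_out", "arguments": {
  "motion": [
    [[0,-2,0,2,0],[0,-2,0,2,0],[0,-2,0,2,0],[0,-2,0,2,0],[0,0,0,0,0]]
  ]
}}

```text
time_s: 14.05
tool_pos: [0.4338, -0.1974, 0.1795]
tool_rot: [-3.14, -0.001, 1.568]
wrist_force: [0.2, 0.6, -4.8]
opening: 0.0163
gripper_force: 88.8
```

Request:
{"name": "carry_out", "arguments": {
  "motion": [
    [[0,-2,0,2,0],[0,-2,0,2,0],[0,-2,0,2,0],[0,-2,0,2,0],[0,0,0,0,0]]
  ]
}}

```text
time_s: 14.55
tool_pos: [0.4341, -0.2058, 0.1719]
tool_rot: [-3.141, -0.0, 1.568]
wrist_force: [0.3, 0.5, -4.1]
opening: 0.0163
gripper_force: 88.7
```

Request:
{"name": "carry_out", "arguments": {
  "motion": [
    [[0,-2,0,2,0],[0,-2,0,2,0],[0,-1,0,2,0],[0,-1,0,2,0],[0,0,0,0,0]]
  ]
}}

```text
time_s: 15.05
tool_pos: [0.4341, -0.2117, 0.1641]
tool_rot: [-3.141, -0.0, 1.569]
wrist_force: [0.5, 0.0, -4.7]
opening: 0.0166
gripper_force: 88.9
```

Request:
{"name": "carry_out", "arguments": {
  "motion": [
    [[0,0,0,2,0],[0,0,0,2,0],[0,0,0,2,0],[0,0,0,2,0],[0,0,0,0,0]]
  ]
}}

```text
time_s: 15.55
tool_pos: [0.4341, -0.2115, 0.156]
tool_rot: [-3.141, -0.0, 1.569]
wrist_force: [-0.5, 0.1, -1.6]
opening: 0.0164
gripper_force: 89.1
```

Run:
```python
from h import *
s=ctrl.state(); print(s["tool_pos"],s["tool_rot"],s["wrist_force"],s["wrist_torque"])
a=ctrl.camera("scene");b=ctrl.camera("top")
cv2.imwrite("pics/m3.png",np.hstack([cv2.resize(a[180:330,240:390],(400,400)),cv2.resize(b[180:330,180:330],(400,400))]))
```

```text
[ 0.43414031 -0.21151153  0.15602451] [-3.14126400e+00 -2.77142917e-04  1.56874875e+00] [-0.45688144  0.08242063 -1.58110322] [1.32750141e-02 4.68297604e-02 8.05217724e-05]
```

View pics/m3.png

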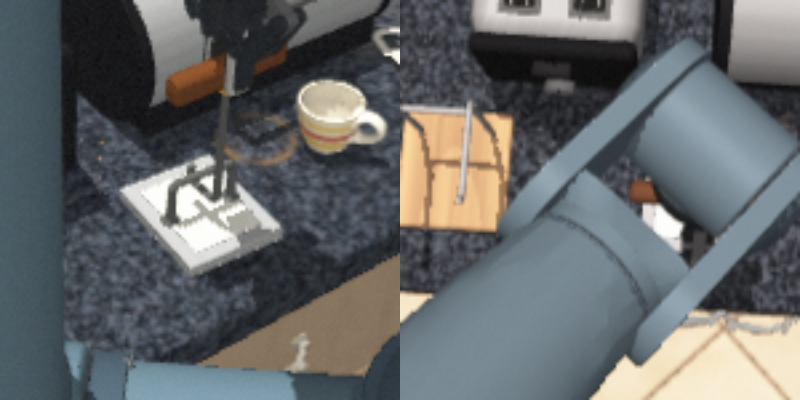

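The lid lies flat with its handle up, and the foot is in the window near the right leg at (225,190). I lower the foot off the bar, shift it to the middle and retract it.

Request:
{"name": "carry_out", "arguments": {
  "motion": [
    [[0,2,0,3,0],[0,2,0,4,0],[0,3,0,4,0],[0,3,0,0,0],[0,0,0,0,0]]
  ]
}}

```text
time_s: 16.15
tool_pos: [0.4341, -0.2011, 0.145]
tool_rot: [-3.141, -0.0, 1.569]
wrist_force: [0.8, -0.3, -2.0]
opening: 0.0166
gripper_force: 89.1
```

Request:
{"name": "carry_out", "arguments": {
  "motion": [
    [[0,0,-5,0,0],[0,0,-8,0,0],[0,0,-8,0,0],[0,0,-8,0,0],[0,0,0,0,0]]
  ]
}}

```text
time_s: 16.65
tool_pos: [0.4042, -0.2015, 0.1452]
tool_rot: [-3.141, -0.0, 1.568]
wrist_force: [0.7, 0.3, -1.0]
opening: 0.0163
gripper_force: 89.1
```

Request:
{"name": "carry_out", "arguments": {
  "motion": [
    [[0,0,-8,0,0],[0,0,-8,0,0],[0,0,-5,0,0],[0,0,0,0,0],[0,0,0,0,0]]
  ]
}}

```text
time_s: 17.15
tool_pos: [0.3843, -0.2016, 0.1454]
tool_rot: [3.141, 0.0, 1.568]
wrist_force: [-0.2, 0.5, -1.8]
opening: 0.0164
gripper_force: 89.1
```

Request:
{"name": "carry_out", "arguments": {
  "motion": [
    [[0,0,0,-10,0],[0,0,0,-20,0],[0,0,0,-20,0],[0,10,0,-5,0],[0,25,0,0,0]]
  ]
}}

```text
time_s: 17.65
tool_pos: [0.3852, -0.1672, 0.2019]
tool_rot: [3.139, 0.002, 1.567]
wrist_force: [0.4, 0.9, -1.7]
opening: 0.0163
gripper_force: 89.2
```

Request:
{"name": "carry_out", "arguments": {
  "motion": [
    [[0,40,0,0,0],[0,40,0,0,0],[0,40,0,0,0],[0,40,0,0,0],[0,23,0,0,0]]
  ]
}}

```text
time_s: 18.15
tool_pos: [0.3838, 0.0194, 0.1999]
tool_rot: [-3.141, -0.001, 1.571]
wrist_force: [0.6, -0.2, -1.0]
opening: 0.0167
gripper_force: 89.2
```

Request:
{"name": "carry_out", "arguments": {
  "motion": [
    [[0,0,0,0,0],[0,0,10,0,0],[0,0,20,0,0],[0,0,20,0,0],[0,0,6,0,0]]
  ]
}}

```text
time_s: 18.65
tool_pos: [0.4417, 0.0161, 0.2002]
tool_rot: [-3.141, 0.0, 1.569]
wrist_force: [-1.0, 0.3, -2.3]
opening: 0.0167
gripper_force: 89.1
```

Request:
{"name": "carry_out", "arguments": {
  "motion": [
    [[0,0,0,0,0],[0,0,0,0,0]]
  ]
}}

```text
time_s: 18.85
tool_pos: [0.44, 0.0163, 0.1999]
tool_rot: [-3.14, -0.0, 1.568]
wrist_force: [-0.8, 0.5, -2.0]
opening: 0.0167
gripper_force: 89.1
```

Request:
{"name": "carry_out", "arguments": {
  "motion": [
    [[0,0,0,12,0],[0,0,0,12,0],[0,0,0,8,0],[0,0,0,4,0],[0,0,0,2,0]]
  ]
}}

```text
time_s: 19.35
tool_pos: [0.4403, 0.0165, 0.1615]
tool_rot: [-3.14, -0.0, 1.569]
wrist_force: [-0.5, -0.9, -2.1]
opening: 0.0165
gripper_force: 89.1
```

Request:
{"name": "carry_out", "arguments": {
  "motion": [
    [[0,0,0,1,0],[0,0,0,0,0]]
  ]
}}

```text
time_s: 19.55
tool_pos: [0.4409, 0.0163, 0.1615]
tool_rot: [3.141, 0.0, 1.569]
wrist_force: [0.7, -0.2, -1.2]
opening: 0.0165
gripper_force: 89.1
```

Request:
{"name": "carry_out", "arguments": {
  "motion": [
    [[0,0,0,1,0],[0,0,0,0.5,0],[0,0,0,0,0]]
  ]
}}

```text
time_s: 19.85
tool_pos: [0.4412, 0.0163, 0.161]
tool_rot: [3.141, 0.0, 1.569]
wrist_force: [-2.7, -0.1, 5.5]
opening: 0.0163
gripper_force: 90.1
```

The bar rests on the prongs. I open the gripper and go up.

Request:
{"name": "carry_out", "arguments": {
  "motion": [
    [[0.3,0,0,0,0],[0.5,0,0,0,0],[0.6,0,0,0,0],[0.6,0,0,0,0],[0.6,0,0,0,0]]
  ]
}}

```text
time_s: 20.35
tool_pos: [0.4407, 0.0163, 0.1597]
tool_rot: [-3.142, -0.0, 1.569]
wrist_force: [-1.3, -0.2, 0.1]
opening: 0.0512
gripper_force: 0.0
```

Request:
{"name": "carry_out", "arguments": {
  "motion": [
    [[0.6,0,0,-10,0],[0.6,0,0,-20,0],[0.6,0,0,-30,0],[0.6,0,0,-40,0],[0.6,0,0,-40,0]]
  ]
}}

```text
time_s: 20.85
tool_pos: [0.4404, 0.0165, 0.3017]
tool_rot: [3.142, -0.0, 1.569]
wrist_force: [0.2, -0.1, 0.8]
opening: 0.0513
gripper_force: 0.0
```

Request:
{"name": "carry_out", "arguments": {
  "motion": [
    [[0.6,-45,0,0,0],[0.6,-45,0,0,0],[0.6,-45,0,0,0],[0.6,-45,0,0,0],[0.6,-45,0,0,0]]
  ]
}}

```text
time_s: 21.35
tool_pos: [0.44, -0.2105, 0.3009]
tool_rot: [3.14, 0.001, 1.569]
wrist_force: [1.1, 0.3, -0.6]
opening: 0.0511
gripper_force: 0.0
```

Request:
{"name": "carry_out", "arguments": {
  "motion": [
    [[0.6,-45,0,0,0],[0.6,-45,0,0,0],[0.6,-45,0,0,0],[0.6,-45,0,0,0],[0.6,0,0,0,0]]
  ]
}}

```text
time_s: 21.85
tool_pos: [0.4389, -0.3931, 0.2998]
tool_rot: [-3.141, 0.001, 1.564]
wrist_force: [-0.7, 0.0, 0.4]
opening: 0.0512
gripper_force: 0.0
```

Run:
```python
from h import *
s=ctrl.state(); print(s["time_s"],s["tool_pos"],s["wrist_force"])
a=ctrl.camera("scene");b=ctrl.camera("top")
cv2.imwrite("pics/m4.png",np.hstack([cv2.resize(a[150:350,150:350],(400,400)),cv2.resize(b[170:310,150:350],(400,280)) if 0 else cv2.resize(b[150:310,150:310],(400,400))]))
```

```text
21.85 [ 0.43889108 -0.39309244  0.29976431] [-0.70104245  0.04890189  0.38846254]
```

View pics/m4.png

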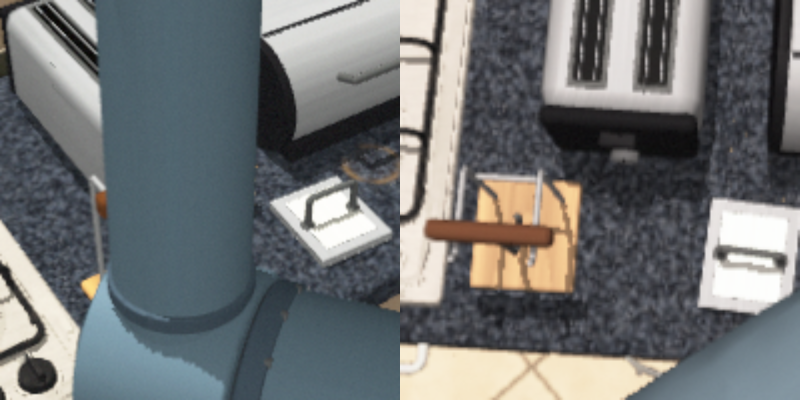

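The top view shows the lid flat with its handle up at (750,257), and the lifter hanging across both prongs at (425–550,232). Nothing is being touched, so I hand in.

Request:
{"name": "carry_out", "arguments": {
  "motion": [
    [[0.6,0,0,0,0],[0.6,0,0,0,0],[0.6,0,0,0,0],[0.6,0,0,0,0],[0.6,0,0,0,0]]
  ]
}}

```text
time_s: 22.45
tool_pos: [0.44, -0.3882, 0.3]
tool_rot: [3.141, 0.0, 1.569]
wrist_force: [-0.4, 0.8, 0.5]
opening: 0.0513
gripper_force: 0.0
```

```bash
python3 -c "
from h import *
print(at_z('top',290,252.8,.02)); print(ctrl.hand_in())"
```

```text
[ 0.4511236  -0.21043379  0.02      ]
the job is handed in; nothing more can be done
None
```

The job is handed in at about 22 s (no verdict was returned): the last pictures show the lid flat with its handle up on the open worktop, about 0.18 m before bin_top, and the lifter hanging across both prongs of its stand.

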